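Clamp the chocolate block under the telescoping hold-down

TASK

Hold the chocolate block down for shaving: untwist the black bar handle on the hold-down's telescoping tube to unlock it, slide the tube down until its rubber foot presses gently on the block, about 8 newtons or the nearest that the tube's notches allow (much more would crack the chocolate), and while holding it there twist the handle back home so that the tube is locked in a notch. Then let go, leaving the foot pressing on the block and the other things on the table undisturbed.

Things in the scene. Friction and masses are not known exactly. Their poses are not given: they have to be found in the camera images.
- stand: Metal hold-down stand, bolted down. Origin on the table top straight below the axis of its upright sleeve (40 mm diameter, 120 to 175 mm above the table), in which the telescoping tube (14 mm) slides. Below it a dark-brown chocolate block (96 x 126 mm on plan, 24 to 38 mm thick, its thickness not told) lies loose on the table; two more blocks lie elsewhere.
- bar (a point): Centre of the black bar handle on top of the telescoping tube: a level block 72 mm long (along this point's x), 16 mm thick (y), 24 mm high (z, up), on the tube's axis. It turns and slides with the tube; its centre is 276 mm above the table when joint section is 0. Beneath it are only the tube and a 22 mm wide neck.
- handle (a joint): Twist of the bar and tube about the vertical axis (rad), counter-clockwise seen from above positive, loosening. 0 is the hard stop of the lock; below 0.25 it is locked; from about 0.45 down, teeth on the tube enter between teeth in the sleeve; above 0.5 the tube slides freely; hard stop at 1.25. Drag about 0.1 N m; it stays where it is left. If the tube is between notches the twist is blocked near 0.4.
- section (a joint): Slide of the tube downwards (m), 0 to 0.075. It locks at notches 5 mm apart, at 0, 0.005, 0.010 ..., each with 0.5 mm of play either way; once let go, a locked tube sits about 0.5 mm above its notch. Unlocked, a return spring pushes it up with 4.8 N plus 40 N per metre of slide, less its weight (2.8 N or so) and 0.6 N of friction: it springs up if let go unlocked.
- foot: Round rubber foot, 42 mm in diameter and 9 mm thick, at the lower end of the tube; it does not turn. Origin at the centre of its flat lower face, 85 mm above the table when joint section is 0 and the foot is unpressed. It is sprung: it gives 1 mm for each 1.2 N of press, 13 mm at most.
- palette_knife: Bystander: palette knife lying on the table.
- bowl: Bystander: small steel bowl.
- scraper: Bystander: flat steel scraper with a wooden back.
- mould: Bystander: clear mould, 140 x 90 x 20 mm.
- jar: Bystander: glass jar, 90 mm tall.
- gift_box: Bystander: flat gift box, 130 x 70 x 35 mm.
- column (a point): Centre of the top of the stand's column (28 mm diameter, cap 44 mm), 180 mm above the table and 135 mm from the sleeve's axis; an arm 30 mm wide joins it to the sleeve at 135 to 165 mm height. Its foot is 100 x 100 x 22 mm.

How it is judged:
By the outcome, as a careful person would: the job done as asked, in the order asked, and still so for the second after the job is handed in, with the robot touching nothing.
It also fails if it takes over 42 s, if anything falls off the work surface, if the arm or the gripper's body presses on something with over 40 N, if the wrist force passes 120 N, or if a joint passes its speed limit or range.

ROBOT

A 6-joint arm with a two-finger parallel gripper is mounted at the origin on the work surface. World frame = base frame: x ahead of the robot, y to its left, z up, the work surface at z = 0. Lengths are in m, angles in degrees, forces in N, time in s.
With the tool pointing down it reaches from about 0.4 to 0.825 m from the base axis. Payload 7 kg.
Tool frame: the origin (TCP) lies midway between the tips of the shut fingers; the grasp point (between the pads) lies env.grip_point_offset behind it (env.grip_point_offset is the distance from the TCP to the grasp point, in m); z points along the fingers, x is the direction in which the jaws open and shut, and the axes are right-handed (so a half turn about z gives the same grasp; the last joint's range is limited). The gripper opens to 85 mm and grips with 20 to 120 N. Pads are 22 mm wide; open, the fingers measure 114 mm over their backs; the gripper's body (76 mm by 85 mm) begins 54 mm behind the grasp point. The pads swing forward as they close: fully open they stand 13 mm farther back than shut.
Start: joints at [-57.405, 20.546, 0.682, 0, -70.136, -16.507], TCP at [0.187, -0.649, 0.231] pointing down, gripper open.
Joint ranges: [-176.03, 176.03], [-82.01, 121.73], [-58.28, 71.71], [-173.87, 95.51], [-174.79, -0.11], [-173.66, 173.66]. Speed limits (degrees/s): [136.94, 136.94, 172.46, 180, 180, 180].

INTERFACE

Orientations are given as [roll, pitch, yaw] about the fixed x, y, z axes, in that order (R = Rz(yaw) Ry(pitch) Rx(roll)).
In Python, from station import env gives the robot as it stands.
- The arm moves only by the tool arm_command, never from a script. Its argument "moves" is a list of rows, each a list of 5 numbers: the shift along the tool's x, y, z in cm, then the turn about the tool's z in degrees, then the finger opening in cm, from 0 to 8.54. In form: [[tx, ty, tz, twist, claw], ...]. A call has 1 to 5 rows; each row is the pose to reach, as a shift and turn from the pose commanded when the call began, along the tool's axes at that moment; what a row does not reach only later rows make up. A row lasts 1/10 s, in which the tool goes at most 50 mm and 8.59 degrees, less where a joint would pass 70% of its speed; a pose out of reach is approached as far as the arm can. A call with a gripper value outside its range is refused whole. The fingers move at their own pace and stop on an object; the grip force is fixed at half the most. Time passes only in rows, so rows that repeat a pose let the fingers close. It gives the time, the measured TCP pose, the force and the opening at its end, in the units of the state.
- env.observe(): the state, without advancing time (a new reading comes with each control period).
- env.grab_frame(name): name is "side" or "top"; returns the picture (384x512x3 uint8, red, green, blue); there is no depth.
- env.get_calibration(name): a dict with "fx", "fy", "cx", "cy" (pixels), "rvec" (rotation vector, rad) and "tvec" (3), from world to camera coordinates, as OpenCV has them. Camera axes: x right, y down, z forward; pixel columns grow to the right and rows downward; lengths in m; the calibration is good to about 2 mm. A picture is of the moment at which its call begins. get_calibration takes no time and is no camera call.
- env.finish_job(): hands the job in, once; it reports no verdict.
The state is a dict: "clock": time; "joints": joint angles; "joint_vel": joint speeds; "tau": joint torques, N m; "position": TCP position; "eef_rot": TCP orientation; "contact_force": force on the tool from outside, world axes, zero at the start; "moment": the same for the moment, N m; "finger_gap": finger opening in m.
Only numpy, scipy, OpenCV 4.12 (cv2) and the standard library are available. Lean on these libraries where they do the work, as an engineer would, in place of code of your own. Each camera call takes 0.05 s, during which the arm holds its last target. There are 200 camera calls.

## Working session

There is one attempt and no reset: what is moved stays moved. The work goes in short steps, Python scripts to look and compute and a tool call to move; the robot and the scene stay as the last step left them, time stands still between calls to the robot, and variables do not carry over. Pictures are saved under pics/ and viewed, on a budget of 10 in all, crops included, one or two more only if the job needs it, and the job is handed in when it is done.

Besides the shell and the picture viewer there is one more tool, called after "Call:" in YAML: its name, and indented under it one key for each argument. arm_command: Moves the arm, as the interface text tells. Its arguments: {"type":"object","properties":{"moves":{"type":"array"}},"required":["moves"]}

```bash
ls; mkdir -p pics
cat > h.py <<'E'
import numpy as np, cv2
from station import env
def cal(n):
    c=env.get_calibration(n); R=cv2.Rodrigues(np.array(c["rvec"],float))[0]
    K=np.array([[c["fx"],0,c["cx"]],[0,c["fy"],c["cy"]],[0,0,1]]); return K,R,np.array(c["tvec"],float).ravel()
def plane(n,u,v,z):
    K,R,t=cal(n); C=-R.T@t; d=R.T@np.linalg.solve(K,[u,v,1]); return C+d*(z-C[2])/d[2]
def proj(n,P):
    K,R,t=cal(n); q=K@(R@np.array(P,float)+t); return q[:2]/q[2]
E
python3 - <<'E'
from h import *
for n in("top","side"):
    im=env.grab_frame(n)[:,:,::-1]; cv2.imwrite(f"pics/{n}0.png",im)
    K,R,t=cal(n); print(n,-R.T@t,K[0,0],(R.T[:,2]))
print(env.observe(), env.grip_point_offset)
E
```

```text
pics
top [ 0.44782751 -0.09280454  1.23439725] 412.89673950492033 [ 0.11990663  0.01196855 -0.99271303]
side [0.31914367 0.5667929  0.93770483] 378.05569035738574 [ 0.261833   -0.62419122 -0.73609022]
{'clock': 0.1, 'joints': array([-5.74048722e+01,  2.05879795e+01,  6.41872041e-01, -1.66947601e-02,
       -7.01355699e+01, -1.65073093e+01]), 'joint_vel': array([ 0.01547379, -0.0393217 ,  0.24540791,  0.08939824,  0.01575626,
        0.05474205]), 'tau': array([-2.46016607e-03, -5.84764838e+01,  2.94105238e+01,  6.95467204e+00,
       -3.20002750e-03,  2.96085929e-06]), 'position': array([ 0.18691973, -0.64818598,  0.23047497]), 'eef_rot': array([-1.79991839e+02, -8.27706954e-02,  1.06082129e+02]), 'contact_force': array([0.01049396, 0.25201704, 0.87121264]), 'moment': array([ 0.00904342, -0.01247252,  0.01983854]), 'finger_gap': 0.08533495698166031} 0.0187
```

View pics/top0.png

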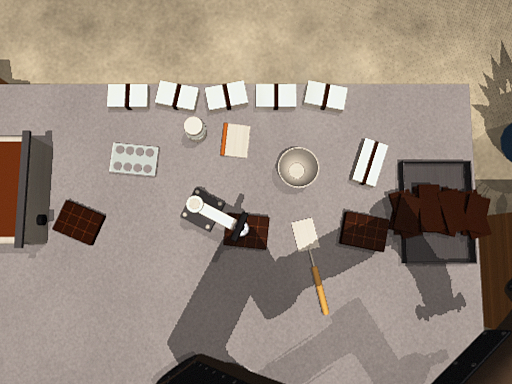

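View pics/side0.png

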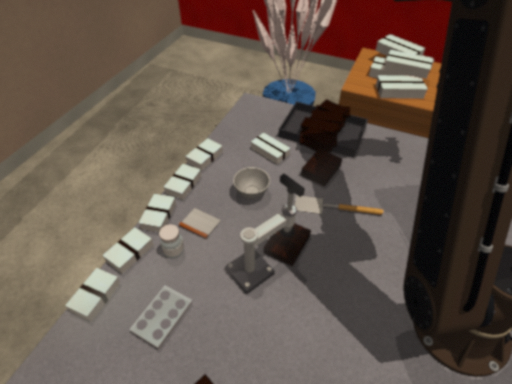

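The top view shows the stand's column cap near (195,204), the bar near (240,226), and the block under it near (247,231). In the side view the bar is near (292,184) and the block near (289,244). I'll measure on enlarged crops.

Run:
```python
from h import *
t=cv2.imread("pics/top0.png");s=cv2.imread("pics/side0.png")
a=cv2.resize(t[180:260,175:285],None,fx=5,fy=5,interpolation=cv2.INTER_CUBIC)
b=cv2.resize(s[165:275,220:320],None,fx=5,fy=5,interpolation=cv2.INTER_CUBIC)
cv2.imwrite("pics/a.png",a);cv2.imwrite("pics/b.png",b)
for n,im,(x0,y0,x1,y1) in(("top",t,(225,205,255,245)),("side",s,(275,170,308,200))):
    m=(im[y0:y1,x0:x1].max(2)<45).astype(np.uint8)
    k,l,st,c=cv2.connectedComponentsWithStats(m)
    for i in range(1,k):
        if st[i,4]>20:
            pts=np.argwhere(l==i)[:,::-1].astype(np.float32)+[x0,y0]
            print(n,st[i],c[i]+[x0,y0],cv2.minAreaRect(pts.astype(np.float32)), plane(n,*(c[i]+[x0,y0]),0.28))
print("cap",plane("top",195,204,.18),plane("side",249,234,.18))
```

```text
top [  0   7  30  33 460] [238.7326087  230.12173913] ((239.5, 228.0), (32.0, 29.0), 90.0) [ 0.48352624 -0.05162462  0.28      ]
top [21 33  9  7 62] [250.06451613 241.01612903] ((250.0, 241.0), (6.0, 8.0), 90.0) [ 0.45867033 -0.07789222  0.28      ]
side [27  0  6  8 42] [304.69047619 173.04761905] ((304.5, 173.5), (7.0, 5.0), 90.0) [ 0.47287884 -0.09110339  0.28      ]
side [  6   5  22  20 194] [291.20103093 184.90721649] ((290.49627685546875, 185.80484008789062), (25.79076385498047, 10.060227394104004), 37.5685920715332) [ 0.48970181 -0.03964899  0.28      ]
cap [0.55373821 0.06572054 0.18      ] [0.55417725 0.06684712 0.18      ]
```

View pics/a.png

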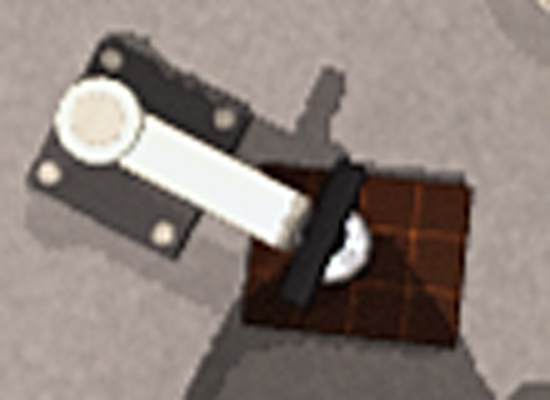

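View pics/b.png

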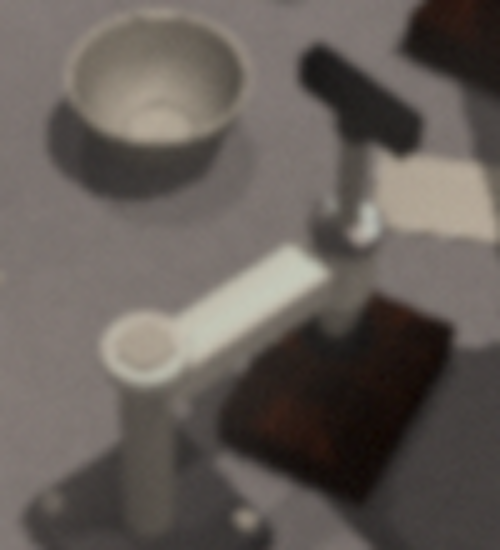

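The crops show the bar's top face with ends at crop (352,162) and (293,301), and its centre near full-frame (239,226). In the side view the bar centre is near (292,184.6). I'll triangulate from these.

```bash
cat >> h.py <<'E'
def tri(pt,ps):
    P=[]
    for n in("top","side"):
        K,R,t=cal(n); P.append(K@np.c_[R,t])
    X=cv2.triangulatePoints(P[0],P[1],np.array(pt,float).reshape(2,1),np.array(ps,float).reshape(2,1)).ravel(); return X[:3]/X[3]
def totool(target,yaw):
    from scipy.spatial.transform import Rotation as Ro
    s=env.observe(); R=Ro.from_euler("xyz",s["eef_rot"],degrees=True).as_matrix()
    d=R.T@(np.array(target)-s["position"])*100; dy=(yaw-s["eef_rot"][2]+180)%360-180
    print("tool shift cm",d.round(2),"twist",round(-dy,2)); return d
E
python3 - <<'E'
from h import *
f=lambda x,y:np.array([175+x/5-.4,180+y/5-.4]); g=lambda x,y:np.array([220+x/5-.4,165+y/5-.4])
A=plane("top",*f(352,162),.288);B=plane("top",*f(293,301),.288)
print("ends",A,B,np.linalg.norm(A-B),"angle",np.degrees(np.arctan2(*(A-B)[1::-1])),"mid",(A+B)/2)
print("tri",tri(f(322,232),g(362,97)))
cap=plane("top",*f(98,120),.18);print("cap",cap,plane("side",*g(143,345),.18),"dist",np.linalg.norm(((A+B)/2-cap)[:2]))
for z in(.024,.031,.038):
    c=[plane("top",*f(*p),z) for p in((258,163),(470,182),(457,347),(243,322))]
    print(z,[np.linalg.norm(c[i]-c[i-1]).round(4) for i in range(4)])
mid=(A+B)/2; yaw=np.degrees(np.arctan2(*(A-B)[1::-1]))+90
print(yaw); totool([mid[0],mid[1],.345],yaw)
E
```

```text
ends [ 0.52482873 -0.06602611  0.288     ] [ 0.46115848 -0.03953411  0.288     ] 0.06896177823668549 angle -22.591276969115576 mid [ 0.4929936  -0.05278011  0.288     ]
tri [ 0.49255012 -0.05195825  0.27042498]
cap [0.55476404 0.06780254 0.18      ] [0.55648329 0.06652729 0.18      ] dist 0.13548343363191
0.024 [np.float64(0.0932), np.float64(0.1251), np.float64(0.0964), np.float64(0.1255)]
0.031 [np.float64(0.0927), np.float64(0.1244), np.float64(0.0958), np.float64(0.1247)]
0.038 [np.float64(0.0922), np.float64(0.1237), np.float64(0.0953), np.float64(0.124)]
67.40872303088443
tool shift cm [ 48.75  45.9  -11.39] twist 38.67
```

Call:
arm_command:
  moves:
    - [16, 15, -11.4, 13, 8.5]
    - [32, 30, -11.4, 26, 8.5]
    - [48.8, 45.9, -11.4, 38.7, 8.5]
    - [48.8, 45.9, -11.4, 38.7, 8.5]
    - [48.8, 45.9, -11.4, 38.7, 8.5]

```text
clock: 0.6
position: [0.2944, -0.4386, 0.285]
eef_rot: [-180.0, -0.0, 67.0]
contact_force: [2.3, -0.8, 1.3]
finger_gap: 0.0852
```

Run:
```python
from h import *
s=env.observe();print(s["clock"],s["position"],s["eef_rot"]);totool([.493,-.0525,.345],67.4)
```

```text
0.6 [ 0.29436142 -0.4386115   0.28495903] [-1.79968939e+02 -1.49901451e-02  6.70454639e+01]
tool shift cm [43.3   3.23 -5.99] twist -0.35
```

Call:
arm_command:
  moves:
    - [40, 3, -5.8, 0, 8.5]
    - [40, 3, -5.8, 0, 8.5]
    - [40, 3, -5.8, 0, 8.5]
    - [40, 3, -5.8, 0, 8.5]
    - [40, 3, -5.8, 0, 8.5]

```text
clock: 1.1
position: [0.4062, -0.2176, 0.3212]
eef_rot: [180.0, -0.0, 67.4]
contact_force: [1.1, -0.1, 0.6]
finger_gap: 0.085
```

Call:
arm_command:
  moves:
    - [12, 0, -1, 0, 8.5]
    - [12, 0, -1, 0, 8.5]
    - [12, 0, -1, 0, 8.5]
    - [12, 0, -1, 0, 8.5]
    - [12, 0, -1, 0, 8.5]

```text
clock: 1.6
position: [0.452, -0.1085, 0.3306]
eef_rot: [-180.0, 0.0, 67.5]
contact_force: [0.1, -0.4, -0.7]
finger_gap: 0.0848
```

Run:
```python
from h import *
s=env.observe();print(s["clock"],s["position"],s["eef_rot"]);totool([.493,-.0525,.345],67.4)
```

```text
1.6 [ 0.45204735 -0.10845755  0.33056936] [-1.79960187e+02  1.95054675e-02  6.74768025e+01]
tool shift cm [ 6.74  1.64 -1.45] twist 0.08
```

Call:
arm_command:
  moves:
    - [6.7, 1.6, -1.4, 0, 8.5]
    - [6.7, 1.6, -1.4, 0, 8.5]
    - [6.7, 1.6, -1.4, 0, 8.5]
    - [6.7, 1.6, -1.4, 0, 8.5]

```text
clock: 2.0
position: [0.4925, -0.0537, 0.3444]
eef_rot: [-179.9, 0.0, 67.4]
contact_force: [-0.0, 0.0, -0.3]
finger_gap: 0.0849
```

Run:
```python
from h import *
s=env.observe();print(s["clock"],s["position"],s["eef_rot"],s["contact_force"],s["moment"]);totool([.493,-.0525,.260],67.4)
cv2.imwrite("pics/t1.png",cv2.resize(env.grab_frame("top")[150:270,170:310,::-1],None,fx=5,fy=5))
cv2.imwrite("pics/s1.png",cv2.resize(env.grab_frame("side")[130:250,220:360,::-1],None,fx=5,fy=5))
```

```text
2.0 [ 0.49247388 -0.05369417  0.34440586] [-1.79944744e+02  3.56187933e-02  6.73753530e+01] [-0.01403571  0.02193701 -0.2528083 ] [-0.02318319 -0.038515   -0.02446844]
tool shift cm [0.14 0.01 8.44] twist -0.02
```

View pics/s1.png

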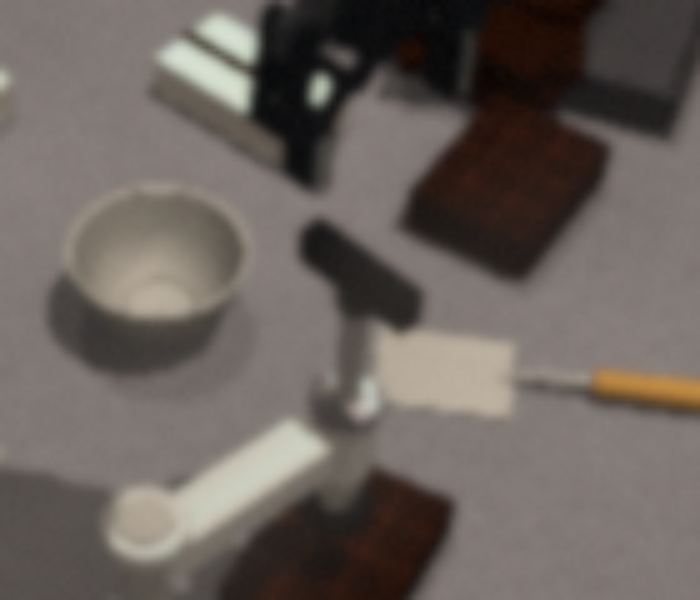

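The side view shows the open fingers straddling the line above the bar (fingers near crop (300,130) and (455,70), bar at (362,270)), with nothing touched. Next I descend and grip.

Call:
arm_command:
  moves:
    - [0.1, 0, 4, 0, 8.5]
    - [0.1, 0, 8.4, 0, 8.5]
    - [0.1, 0, 8.4, 0, 8.5]
    - [0.1, 0, 8.4, 0, 4]
    - [0.1, 0, 8.4, 0, 4]

```text
clock: 2.6
position: [0.4943, -0.0526, 0.2635]
eef_rot: [179.8, -0.1, 67.4]
contact_force: [0.3, 0.9, 0.1]
finger_gap: 0.0584
```

Call:
arm_command:
  moves:
    - [0, 0, 0, 0, 2.4]
    - [0, 0, 0, 0, 2.0]
    - [0, 0, 0, 0, 1.6]
    - [0, 0, 0, 0, 1.0]
    - [0, 0, 0, 0, 0]

```text
clock: 3.1
position: [0.4933, -0.0525, 0.2614]
eef_rot: [180.0, 0.0, 67.4]
contact_force: [-1.3, -2.0, 3.5]
finger_gap: 0.0143
```

Call:
arm_command:
  moves:
    - [0, 0, 0, 0, 0]
    - [0, 0, 0, 0, 0]
    - [0, 0, 0, 0, 0]
    - [0, 0, 0, 0, 0]

```text
clock: 3.5
position: [0.4932, -0.0523, 0.261]
eef_rot: [180.0, 0.0, 67.4]
contact_force: [1.0, -3.5, 3.7]
finger_gap: 0.0141
```

Run:
```python
from h import *
s=env.observe();print(s["clock"],s["position"],s["eef_rot"],s["contact_force"],s["moment"],s["finger_gap"])
```

```text
3.5 [ 0.49322482 -0.05234114  0.26096115] [1.79986688e+02 1.09758165e-02 6.73897716e+01] [ 0.96087129 -3.48085406  3.6730744 ] [-1.15184351 -0.10917062 -0.09590097] 0.014138908742483513
```

Call:
arm_command:
  moves:
    - [0, 0, 0, -5, 0]
    - [0, 0, 0, -12, 0]
    - [0, 0, 0, -20, 0]
    - [0, 0, 0, -28, 0]
    - [0, 0, 0, -36, 0]

```text
clock: 4.0
position: [0.4933, -0.0522, 0.2609]
eef_rot: [180.0, 0.0, 103.7]
contact_force: [1.4, -2.1, 3.6]
finger_gap: 0.0146
```

Call:
arm_command:
  moves:
    - [0, 0, 0, -6, 0]
    - [0, 0, 0, -10, 0]
    - [0, 0, 0, -10, 0]
    - [0, 0, 0, -10, 0]

```text
clock: 4.4
position: [0.4932, -0.0522, 0.2609]
eef_rot: [180.0, 0.0, 113.3]
contact_force: [1.1, -1.1, 2.4]
finger_gap: 0.0144
```

Run:
```python
from h import *
s=env.observe();print(s["clock"],s["position"],s["eef_rot"],s["contact_force"],s["moment"],s["finger_gap"])
cv2.imwrite("pics/t2.png",cv2.resize(env.grab_frame("top")[150:270,170:310,::-1],None,fx=5,fy=5))
cv2.imwrite("pics/s2.png",cv2.resize(env.grab_frame("side")[130:250,220:360,::-1],None,fx=5,fy=5))
```

```text
4.4 [ 0.49321662 -0.05217902  0.26091874] [1.79990002e+02 2.15919394e-03 1.13274874e+02] [ 1.07436505 -1.05703109  2.39092079] [-0.76929119 -0.18942671  0.09630216] 0.014436559578331199
```

View pics/s2.png

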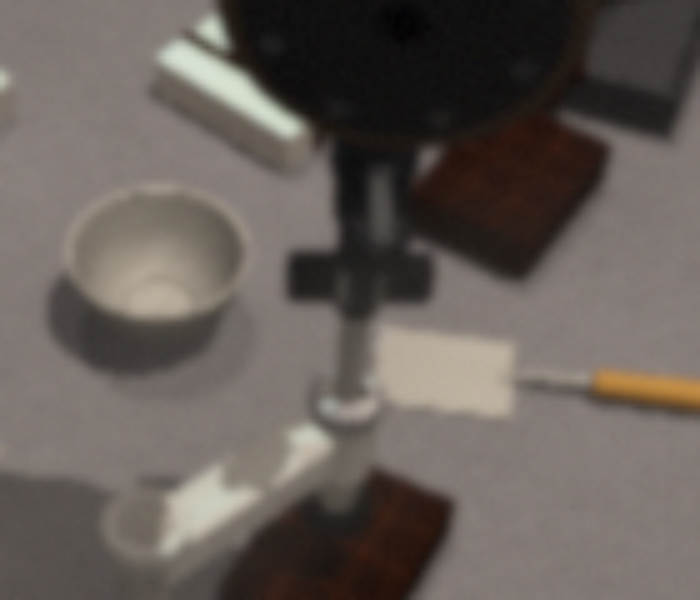

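The bar has turned about 46° with the tube still up. Next, a gentle upward probe for the top stop, to set the section-0 datum.

Call:
arm_command:
  moves:
    - [0, 0, -0.1, 0, 0]
    - [0, 0, -0.2, 0, 0]
    - [0, 0, -0.2, 0, 0]
    - [0, 0, -0.2, 0, 0]

```text
clock: 4.9
position: [0.4932, -0.0522, 0.263]
eef_rot: [180.0, 0.0, 113.4]
contact_force: [1.2, -2.0, 3.1]
finger_gap: 0.0146
```

Call:
arm_command:
  moves:
    - [0, 0, 0.6, 0, 0]
    - [0, 0, 1.2, 0, 0]
    - [0, 0, 1.2, 0, 0]
    - [0, 0, 1.2, 0, 0]
    - [0, 0, 1.2, 0, 0]

```text
clock: 5.4
position: [0.4931, -0.0522, 0.2509]
eef_rot: [-180.0, -0.0, 113.4]
contact_force: [0.2, -1.9, 2.2]
finger_gap: 0.0144
```

Call:
arm_command:
  moves:
    - [0, 0, 1, 0, 0]
    - [0, 0, 2, 0, 0]
    - [0, 0, 3, 0, 0]
    - [0, 0, 3, 0, 0]
    - [0, 0, 3, 0, 0]

```text
clock: 5.9
position: [0.4932, -0.0522, 0.2209]
eef_rot: [-180.0, 0.0, 113.4]
contact_force: [0.4, -1.1, 3.6]
finger_gap: 0.0143
```

Run:
```python
from h import *
s=env.observe();print(s["clock"],s["position"],s["eef_rot"],s["contact_force"],s["moment"],s["finger_gap"])
```

```text
5.9 [ 0.49319315 -0.05223735  0.22085399] [-1.79979443e+02  5.52632782e-03  1.13393702e+02] [ 0.3535129  -1.11763148  3.58853482] [-0.6076113  -0.21711727  0.00548269] 0.014325737044017052
```

Call:
arm_command:
  moves:
    - [0, 0, 0.3, 0, 0]
    - [0, 0, 0.5, 0, 0]
    - [0, 0, 0.5, 0, 0]
    - [0, 0, 0.5, 0, 0]

```text
clock: 6.3
position: [0.4933, -0.0522, 0.2163]
eef_rot: [180.0, 0.0, 113.4]
contact_force: [-0.2, -1.8, 5.2]
finger_gap: 0.0146
```

Call:
arm_command:
  moves:
    - [0, 0, 0.2, 0, 0]
    - [0, 0, 0.3, 0, 0]
    - [0, 0, 0.3, 0, 0]
    - [0, 0, 0.3, 0, 0]

```text
clock: 6.7
position: [0.4934, -0.0522, 0.2138]
eef_rot: [179.9, 0.0, 113.4]
contact_force: [-1.0, -1.3, 7.9]
finger_gap: 0.0144
```

Call:
arm_command:
  moves:
    - [0, 0, 0.2, 0, 0]
    - [0, 0, 0.3, 0, 0]
    - [0, 0, 0.3, 0, 0]
    - [0, 0, 0.3, 0, 0]

```text
clock: 7.1
position: [0.4935, -0.0523, 0.2112]
eef_rot: [179.9, 0.0, 113.4]
contact_force: [-2.0, -1.2, 11.2]
finger_gap: 0.0144
```

Contact works out near TCP z ≈ 0.2168 and the slope is about 1.25 N/mm, matching the foot spring. The initial notch minus 50 mm is z ≈ 0.211, about 7 N. The next notch would be about 13 N, so this one is right. I'll ease down 0.3 mm and twist home.

Call:
arm_command:
  moves:
    - [0, 0, 0.03, 0, 0]
    - [0, 0, 0.03, 7, 0]
    - [0, 0, 0.03, 14, 0]
    - [0, 0, 0.03, 20, 0]
    - [0, 0, 0.03, 20, 0]

```text
clock: 7.6
position: [0.4936, -0.0524, 0.2111]
eef_rot: [179.9, 0.0, 93.2]
contact_force: [-2.6, -2.2, 11.0]
finger_gap: 0.0146
```

Call:
arm_command:
  moves:
    - [0, 0, 0, 4, 0]
    - [0, 0, 0, 8, 0]
    - [0, 0, 0, 12, 0]
    - [0, 0, 0, 12, 0]

```text
clock: 8.0
position: [0.4936, -0.0524, 0.2111]
eef_rot: [179.9, 0.0, 81.3]
contact_force: [-2.1, -2.6, 10.8]
finger_gap: 0.0146
```

Run:
```python
from h import *
s=env.observe();print(s["clock"],s["position"],s["eef_rot"],s["contact_force"],s["moment"],s["finger_gap"])
```

```text
8.0 [ 0.49357161 -0.05241418  0.21109272] [1.79903965e+02 7.63015371e-03 8.12746671e+01] [-2.0765487  -2.60744268 10.83581868] [-0.72965242  0.82896881 -0.11536978] 0.014606728153040158
```

Call:
arm_command:
  moves:
    - [0, 0, 0, 5, 0]
    - [0, 0, 0, 10, 0]
    - [0, 0, 0, 14, 0]
    - [0, 0, 0, 14, 0]

```text
clock: 8.4
position: [0.4936, -0.0525, 0.2111]
eef_rot: [179.9, -0.0, 67.3]
contact_force: [-1.4, -1.9, 11.7]
finger_gap: 0.0142
```

Run:
```python
from h import *
s=env.observe();print(s["clock"],s["position"],s["eef_rot"],s["contact_force"],s["moment"],s["finger_gap"])
cv2.imwrite("pics/s3.png",cv2.resize(env.grab_frame("side")[140:260,220:360,::-1],None,fx=5,fy=5))
```

```text
8.4 [ 0.49355481 -0.05246484  0.21109406] [ 1.79905421e+02 -1.19392426e-02  6.72709135e+01] [-1.43211895 -1.91549717 11.66260506] [-0.76418668  0.84748755 -0.13065822] 0.014163338607246733
```

View pics/s3.png

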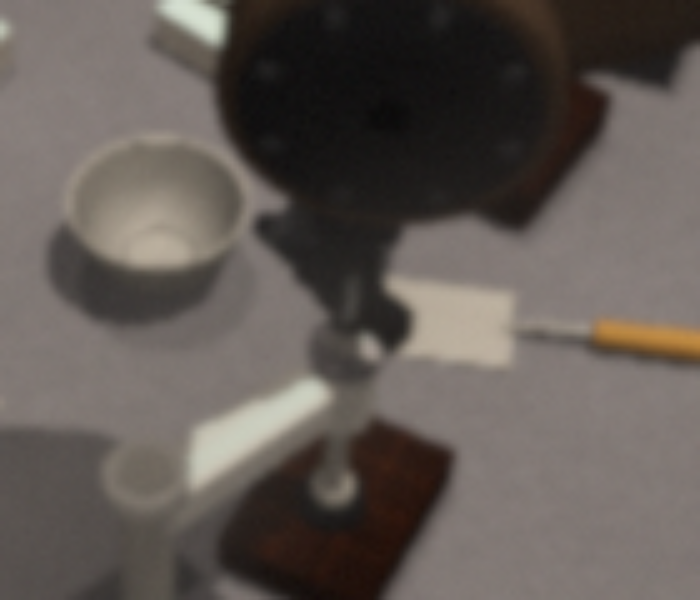

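The foot sits on the block near crop (335,490) and the bar is back at its starting angle. I'll check the hard stop and the lock with a small extra twist, then a slight lift.

Call:
arm_command:
  moves:
    - [0, 0, 0, 2, 0]
    - [0, 0, 0, 2, 0]
    - [0, 0, 0, 2, 0]

```text
clock: 8.75
position: [0.4935, -0.0525, 0.2111]
eef_rot: [179.9, -0.0, 65.4]
contact_force: [-2.6, -1.1, 11.6]
finger_gap: 0.0144
```

Run:
```python
from h import *
s=env.observe();print(s["clock"],s["position"],s["eef_rot"],s["contact_force"],s["moment"])
```

```text
8.75 [ 0.49354552 -0.05246396  0.2110974 ] [ 1.79906073e+02 -1.41973688e-02  6.54038260e+01] [-2.64060179 -1.07774262 11.57202442] [-0.80997684  0.84668733 -0.05160806]
```

Call:
arm_command:
  moves:
    - [0, 0, -0.05, 2, 0]
    - [0, 0, -0.1, 0, 0]
    - [0, 0, -0.15, 0, 0]
    - [0, 0, -0.15, 0, 0]

```text
clock: 9.15
position: [0.4934, -0.0524, 0.2122]
eef_rot: [179.9, -0.0, 65.4]
contact_force: [-1.7, -2.5, 7.8]
finger_gap: 0.0146
```

Run:
```python
from h import *
s=env.observe();print(s["clock"],s["position"],s["eef_rot"],s["contact_force"],s["moment"])
```

```text
9.15 [ 0.49342791 -0.0524289   0.21216565] [ 1.79930617e+02 -8.61958636e-03  6.54157248e+01] [-1.7300688  -2.5240147   7.80249582] [-0.91172772  0.46386653  0.13207418]
```

No hard stop yet: the moment is only drag. I'll keep twisting toward home.

Call:
arm_command:
  moves:
    - [0, 0, 0.1, 2, 0]
    - [0, 0, 0.1, 4, 0]
    - [0, 0, 0.1, 5, 0]
    - [0, 0, 0.1, 5, 0]

```text
clock: 9.55
position: [0.4936, -0.0525, 0.2115]
eef_rot: [179.9, 0.0, 60.5]
contact_force: [-1.9, -2.3, 11.7]
finger_gap: 0.0147
```

Run:
```python
from h import *
s=env.observe();print(s["clock"],s["position"],s["eef_rot"],s["contact_force"],s["moment"])
cv2.imwrite("pics/t4.png",cv2.resize(env.grab_frame("top")[150:270,170:310,::-1],None,fx=5,fy=5))
```

```text
9.55 [ 0.4935583  -0.05246765  0.21153677] [1.79900448e+02 1.56785428e-02 6.05370515e+01] [-1.90618652 -2.31207227 11.69750017] [-0.80789065  0.77514113  1.54073613]
```

A moment of 1.5 N m shows the hard stop is reached. Next I relax the twist and do the lift test.

Call:
arm_command:
  moves:
    - [0, 0, -0.05, -2, 0]
    - [0, 0, -0.15, -2, 0]
    - [0, 0, -0.15, -2, 0]
    - [0, 0, -0.15, -2, 0]

```text
clock: 10.0
position: [0.4934, -0.0524, 0.2123]
eef_rot: [179.9, 0.0, 62.4]
contact_force: [-0.4, -2.4, 6.9]
finger_gap: 0.014
```

Run:
```python
from h import *
s=env.observe();print(s["clock"],s["position"],s["eef_rot"],s["contact_force"],s["moment"])
```

```text
10.0 [ 0.49339878 -0.0524184   0.21227387] [1.79945583e+02 5.15011731e-03 6.24297892e+01] [-0.37066691 -2.43743246  6.93118406] [-1.09261477  0.11495254  0.49753936]
```

Call:
arm_command:
  moves:
    - [0, 0, -0.05, 0, 0]
    - [0, 0, -0.1, 0, 0]
    - [0, 0, -0.1, 0, 0]

```text
clock: 10.3
position: [0.4933, -0.0523, 0.2126]
eef_rot: [180.0, 0.0, 62.4]
contact_force: [1.6, -4.1, 3.0]
finger_gap: 0.0145
```

It's locked: the tube stops near z ≈ 0.2123 when lifted. At that rest height my estimate is about 5.3 N, against about 11.3 N at the next notch. That's too close to call from single noisy readings, so I'll unlock again and measure the contact point with averaged readings.

Call:
arm_command:
  moves:
    - [0, 0, 0.1, 0, 0]
    - [0, 0, 0.1, -8, 0]
    - [0, 0, 0.1, -16, 0]
    - [0, 0, 0.1, -24, 0]
    - [0, 0, 0.1, -32, 0]

```text
clock: 10.8
position: [0.4934, -0.0522, 0.2125]
eef_rot: [179.9, 0.0, 94.7]
contact_force: [-0.8, -2.0, 10.5]
finger_gap: 0.0144
```

Call:
arm_command:
  moves:
    - [0, 0, 0, -8, 0]
    - [0, 0, 0, -14, 0]
    - [0, 0, -0.5, -14, 0]
    - [0, 0, -1.2, -14, 0]
    - [0, 0, -1.2, -14, 0]

```text
clock: 11.3
position: [0.4933, -0.0522, 0.2246]
eef_rot: [180.0, 0.0, 108.4]
contact_force: [-0.0, -2.5, 4.0]
finger_gap: 0.0145
```

Call:
arm_command:
  moves:
    - [0, 0, 0.2, 0, 0]
    - [0, 0, 0.3, 0, 0]
    - [0, 0, 0.3, 0, 0]

```text
clock: 11.6
position: [0.4931, -0.0522, 0.2205]
eef_rot: [-180.0, -0.0, 108.4]
contact_force: [1.2, -2.4, 3.9]
finger_gap: 0.0145
```

```bash
cat >> h.py <<'E'
def avg(n=16):
    Z=[];F=[]
    for i in range(n):
        env.grab_frame("side"); s=env.observe(); Z.append(s["position"][2]);F.append(s["contact_force"][2])
    print(s["clock"],"z",np.mean(Z).round(5),"F",np.mean(F).round(3),"sd",np.std(F).round(2),"yaw",s["eef_rot"][2].round(1))
E
python3 -c "from h import *;avg()"
```

```text
12.4 z 0.22056 F 3.514 sd 0.36 yaw 108.4
```

Call:
arm_command:
  moves:
    - [0, 0, 0.2, 0, 0]
    - [0, 0, 0.4, 0, 0]
    - [0, 0, 0.4, 0, 0]

```text
clock: 12.7
position: [0.4932, -0.0522, 0.2165]
eef_rot: [180.0, 0.0, 108.4]
contact_force: [0.7, -2.2, 5.7]
finger_gap: 0.0148
```

```bash
python3 -c "from h import *;avg()"
```

```text
13.5 z 0.21661 F 4.734 sd 0.62 yaw 108.4
```

Call:
arm_command:
  moves:
    - [0, 0, 0.2, 0, 0]
    - [0, 0, 0.3, 0, 0]
    - [0, 0, 0.3, 0, 0]

```text
clock: 13.8
position: [0.4933, -0.0522, 0.214]
eef_rot: [180.0, 0.0, 108.4]
contact_force: [-0.6, -2.0, 8.6]
finger_gap: 0.0144
```

```bash
python3 -c "from h import *;avg()"
```

```text
14.6 z 0.21404 F 7.997 sd 0.45 yaw 108.4
```

The averaged readings put contact at z ≈ 0.2175, so this notch (rest ≈ 0.2123) gives about 6.2 N and the next about 12.2 N. It is the nearest, so I'll go back to it and lock.

Call:
arm_command:
  moves:
    - [0, 0, 0.25, 0, 0]
    - [0, 0, 0.25, 0, 0]
    - [0, 0, 0.25, 8, 0]
    - [0, 0, 0.25, 16, 0]
    - [0, 0, 0.25, 24, 0]

```text
clock: 15.1
position: [0.4934, -0.0524, 0.2119]
eef_rot: [179.9, 0.0, 84.1]
contact_force: [-0.7, -2.3, 11.4]
finger_gap: 0.0151
```

Call:
arm_command:
  moves:
    - [0, 0, 0, 8, 0]
    - [0, 0, 0, 16, 0]
    - [0, 0, 0, 20, 0]
    - [0, 0, 0, 24, 0]
    - [0, 0, 0, 24, 0]

```text
clock: 15.6
position: [0.4934, -0.0524, 0.2119]
eef_rot: [179.9, 0.0, 60.4]
contact_force: [-0.5, -2.0, 10.2]
finger_gap: 0.0144
```

Run:
```python
from h import *
s=env.observe();print(s["clock"],s["position"],s["eef_rot"],s["contact_force"],s["moment"])
```

```text
15.6 [ 0.49339735 -0.0524253   0.21194985] [1.79934342e+02 2.56661613e-02 6.04199276e+01] [-0.53627603 -1.95938399 10.22610588] [-0.84489191  0.41362967  1.65441127]
```

At the hard stop again. I'll relax the twist, repeat the lift check, then open.

Call:
arm_command:
  moves:
    - [0, 0, -0.05, -1.5, 0]
    - [0, 0, -0.15, -1.5, 0]
    - [0, 0, -0.25, -1.5, 0]
    - [0, 0, -0.25, -1.5, 0]

```text
clock: 16.0
position: [0.493, -0.0523, 0.2127]
eef_rot: [-180.0, 0.0, 61.9]
contact_force: [4.2, -3.7, -2.8]
finger_gap: 0.0146
```

Run:
```python
from h import *
s=env.observe();print(s["clock"],s["position"],s["eef_rot"],s["contact_force"],s["moment"])
```

```text
16.0 [ 0.49304336 -0.05232809  0.21272783] [-1.79971958e+02  3.87565176e-02  6.19072819e+01] [ 4.16052269 -3.66512115 -2.80651342] [-1.57396046 -1.589747    0.88352029]
```

Locked: it pulls to −2.8 N with no rise. Now I release and retreat upward.

Call:
arm_command:
  moves:
    - [0, 0, 0.1, 0, 0]
    - [0, 0, 0.1, 0, 3]
    - [0, 0, 0.1, 0, 5]
    - [0, 0, 0.1, 0, 7]
    - [0, 0, 0.1, 0, 7]

```text
clock: 16.5
position: [0.4928, -0.052, 0.2123]
eef_rot: [-180.0, 0.0, 61.9]
contact_force: [0.2, -0.5, -0.0]
finger_gap: 0.0694
```

Call:
arm_command:
  moves:
    - [0, 0, -1, 0, 8]
    - [0, 0, -4, 0, 8]
    - [0, 0, -8, 0, 8]
    - [0, 0, -12, 0, 8]
    - [0, 0, -14, 0, 8]

```text
clock: 17.0
position: [0.494, -0.0524, 0.3573]
eef_rot: [179.7, -0.2, 61.9]
contact_force: [0.3, 0.0, 0.2]
finger_gap: 0.0799
```

Call:
arm_command:
  moves:
    - [-5, 0, 0, 0, 8]
    - [-10, 0, 0, 0, 8]
    - [-15, 0, 0, 0, 8]
    - [-15, 0, 0, 0, 8]
    - [-15, 0, 0, 0, 8]

```text
clock: 17.5
position: [0.4218, -0.1855, 0.3535]
eef_rot: [179.9, -0.0, 61.7]
contact_force: [1.3, 1.2, 0.4]
finger_gap: 0.0798
```

Run:
```python
from h import *
s=env.observe();print(s["clock"],s["position"],s["contact_force"])
a=env.grab_frame("top")[:,:,::-1];b=env.grab_frame("side")[:,:,::-1]
cv2.imwrite("pics/tF.png",a);cv2.imwrite("pics/sF.png",b)
A=cv2.resize(a[180:260,175:285],None,fx=3.6,fy=3.6);B=cv2.resize(b[165:245,220:330],None,fx=3.6,fy=3.6)
o=cv2.resize(a,(396,297));p=cv2.resize(b,(396,297))
A=cv2.resize(A,(396,288));B=cv2.resize(b[175:255,220:330],(396,288))
cv2.imwrite("pics/f.png",np.vstack([np.hstack([A,B]),np.hstack([o,p])]))
```

```text
17.5 [ 0.42184748 -0.18547304  0.3534957 ] [1.29002236 1.19522067 0.42983992]
```

View pics/f.png

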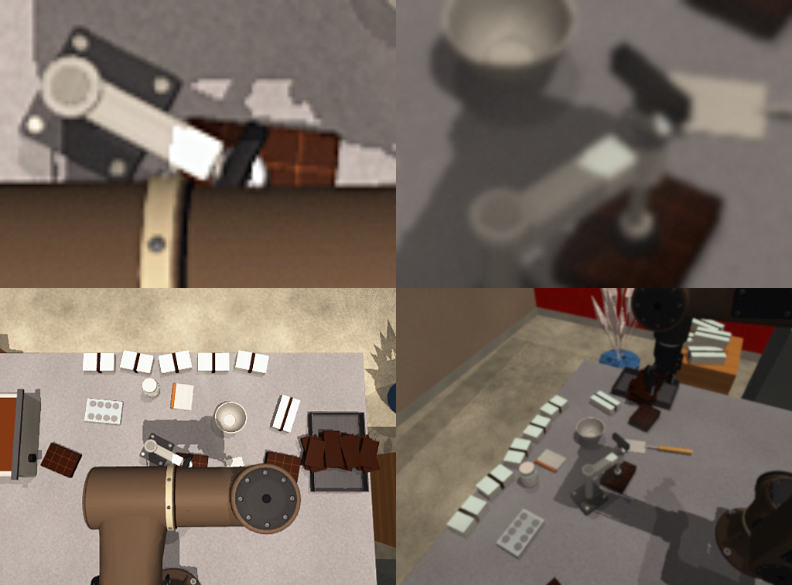

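The bar stays down near its home angle, the foot is on the block (side inset near (630,240)), and the bystanders are in place. The arm is clear, so I'm handing in.

```bash
python3 -c "from station import env;print(env.finish_job())"
```

```text
the job is handed in; nothing more can be done
None
```

The tube is locked with its foot pressing on the chocolate block at roughly 6 N. I handed the job in at about 17.5 s, with the arm clear and touching nothing.

- **What I did:** I untwisted the bar, slid the tube down until the foot pressed, twisted the bar back to its hard stop and let go. I then retreated.
- **Second unlock:** After locking once, single force readings gave about 5.3 N here and 11.3 N at the next notch down, too close to choose between. I unlocked again, measured the contact point with averaged readings, and relocked in the same notch.
- **Press force:** The averaged readings give about 6.2 N here and about 12.2 N at the next notch, so this is the nearest to 8 N. Both figures come from the contact point, the rest height and the foot's stated stiffness. I did not measure the press after letting go.
- **Lock check:** The twist met the hard stop at about 1.6 N m. A lift test pulled to −2.8 N without raising the tube.
- **Final pictures:** The bar is down near its home angle, the foot is on the block, and the other things look undisturbed. The arm hides part of the top view.
- **What disagreed:** The hard stop came about 5° beyond the bar's starting angle. A 2 mm upward probe right after the first untwist met no top stop, so the tube probably did not start at section 0. I therefore counted notches from its starting position.

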